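Load the cake tin and jog the depositor nozzles over it

ROBOT

A 6-joint arm with a two-finger parallel gripper is mounted at the origin on the work surface. World frame = base frame: x ahead of the robot, y to its left, z up, the work surface at z = 0. Lengths are in mm, angles in rad, forces in N, time in s.
With the tool pointing down it reaches from about 400 to 825 mm from the base axis. Payload 7 kg.
Tool frame: the origin (TCP) lies at the very end of the fingers, on their centre line; the grasp point (between the pads) lies 19 mm behind it; z points along the fingers, y is the line along which they close (so a half turn about z gives the same grasp; the last joint's range is limited). The gripper opens to 88 mm and grips with 3 to 60 N. Pads are 19 mm wide; open, the fingers measure 130 mm over their backs; the gripper's body (78 mm by 193 mm) begins 47 mm behind the grasp point.
Start: joints at [-0.904, 0.359, 0.012, 0, -1.224, -0.288], TCP at [249.591, -627.136, 226.561] pointing down, gripper open.
Joint ranges: [-3.07, 3.07], [-1.43, 2.12], [-1.02, 1.25], [-3.03, 1.67], [-3.05, -0], [-3.03, 3.03]. Speed limits (rad/s): [2.39, 2.39, 3.01, 3.14, 3.14, 3.14].

INTERFACE

Orientations are given as a unit quaternion [x, y, z, w].
In Python, from plant import bot gives the robot as it stands. Calls block until the motion is done:
- bot.move_ptp(position, orientation): joint-space move of the TCP to a pose.
- bot.line_to(position, velocity=150, ori=None): straight line of the TCP; ori=None keeps the orientation; velocity is the mean speed in mm/s.
- bot.move_joints(angles): joint-space move.
- bot.move_gripper(opening, force=None): finger opening in mm; force is the grip in N (None keeps the last); returns when the fingers have stopped.
- bot.pause(seconds).
- bot.solve_ik(position, orientation): joint angles nearest the present ones, or None.
- bot.read_state(): the state.
- bot.camera(name): name is "scene" or "top"; returns the picture (384x512x3 uint8, red, green, blue); there is no depth.
- bot.get_calibration(name): a dict with "fx", "fy", "cx", "cy" (pixels), "distortion" ([k1, k2, p1, p2, k3] as OpenCV has them; the pictures are not rectified), "view" (4x4, takes a point from world to camera coordinates). Camera axes: x right, y up, looking along -z (the intrinsics and any distortion apply to the point x, -y, -z); pixel columns grow to the right and rows downward; lengths in mm; the calibration is good to about 2 mm. A picture is of the moment at which its call begins. get_calibration takes no time and is no camera call.
A pose or a line that the arm cannot do raises bot.Unreachable and nothing moves.
- bot.close_job(): hands the job in; it is judged then, once.
The state is a dict: "t": time; "joint_pos": joint angles; "qvel": joint speeds; "tau": joint torques, N m; "tcp_pos": TCP position; "eef_rot": TCP orientation; "contact_force": force on the tool from outside, world axes, zero at the start; "moment": the same for the moment, N m; "width": finger opening in mm; "finger_force": force on a finger pad.
Only numpy, scipy, OpenCV 4.12 (cv2) and the standard library are available. Lean on these libraries where they do the work, as an engineer would, in place of code of your own. Each camera call takes 0.05 s, during which the arm holds its last target. There are 200 camera calls.

TASK

Slide the six-cavity cake tin into the depositor's rails from their open end until it is fully home against the blue stop, and let go of it. Then tilt the joystick to the left and hold it there while the nozzle bridge travels, until the two nozzles stand over the middle row of cavities, and let the stick spring back to the centre. Move the bridge only with the joystick, and leave the other things on the bench where they are.

Things in the scene. Friction and masses are not known exactly. Their poses are not given: they have to be found in the camera images.
- tin: Loose dark non-stick cake tin, about 0.3 kg: 3 rows (along y) of 2 open cavities, each 51 by 49 mm. Origin: centre of the underside, right below the middle row. Body 112 (x) by 160 (y) by 38 mm; flat rim 140 by 180 mm over all, underside 36, top 40 mm above the origin. Starts flat on the bench, yaw within 0.3 rad of the world. Its +y end carries the grip and points away from the rails.
- tin_grip (a point): Centre of the tin's red upright grip: a flat bar 70 mm long (tin x), 10 mm thick (tin y), 30 mm high, standing over the rim of the tin's +y end: 85 mm from the origin along +y, 70 mm above the underside, 15 mm free between bar and rim. Pinch its 10 mm thickness from above. When the tin is home it is the outermost part.
- depositor: Fixed bench depositor: white bed 270 (x) by 340 (y) mm, top 51 mm above the bench, yaw within 0.1 rad of the world. Origin on the bench under the home place of the tin. Two steel C-rails run along its y, from a blue stop at y = -90 mm to y = +80 mm; at the +y end (robot's left) they are open, flared on to y = +111 mm. A scale and a bowl, both fixed and under 85 mm high, stand near.
- rail_home (a point): Where the tin's origin lies when the tin is fully home (59 mm above the bench); axes as the depositor's and the home tin's, grip to +y. The tin's rim rides in the rails: ledge tops 95, lip undersides 107, lip tops 111 mm above the bench (8 mm play in height); 148 mm between side walls (4 mm play each side), 120 between ledges, 124 between lips: no way in from above.
- rail_mouth (a point): Middle of the open mouth at the outer end of the flare, 95 mm above the bench, 110 mm from rail_home along the depositor's +y. The flare is up to 10 mm wider each side, 9 mm lower and 10 mm higher than the rails.
- bridge: Aluminium bridge with lidded steel hopper over the rails, 254 (x) by 60 (y) mm plus a black motor 50 mm out on its +x side, 274 mm high over the bench, motor-driven along the depositor's y. Origin at bench height, midway, below the line of nozzles. Starts 140 to 180 mm on the -y side of rail_home; travel ends 80 mm on the +y side. Nozzles pass 5 mm over the home tin's grip.
- nozzle_mid (a point): Midway between the tips of the bridge's two white nozzles, which hang 54 mm apart (x), 149 mm above the bench, 12 mm across at the tip.
- stick (a joint): Joystick tilt, rad: 0 upright, positive left (console +y), stops at +-0.42; tilts only left and right. A spring (1.8 N m/rad, 8 N at the grip at full tilt) returns it to 0. Tilted left, the bridge runs to the depositor's +y; right: -y. Speed grows with tilt: none below 0.09, 23 mm/s at 0.25, 37 at 0.35, 47 at 0.42; it builds up in about 0.5 s. Let go, the bridge coasts on some 10 mm and stays.
- stick_pivot (a point): Point about which the stick tilts, 55 mm above the bench, in the middle of the fixed grey console (130 by 110 mm, 48 mm high, yaw within 0.25 rad of the world). Axes as the console's: +y is left, tilt is about x.
- stick_knob (a point): On the axis of the stick's black round grip, 95 mm from the pivot along the stick, at the orange band; 38 mm across here. The grip runs from 38 to 115 mm from the pivot (rounded top), 32 mm across in its lower half. Can be pinched from above along console x, or pushed from the side.
- pan: Clear plastic empty food pan, 126 by 192 by 100 mm, loose; origin under its centre. Leave alone.
- scraper: Dough scraper, steel blade with white handle, 95 by 145 by 25 mm, loose; origin under its centre. Leave alone.
Not all that is in view belongs to the job. Leave any green look-alike of the tin alone.

How it is judged:
By the outcome, as a careful person would: the job done as asked, in the order asked, and still so for the second after the job is handed in, with the robot touching nothing.
It also fails if it takes over 72 s, if anything falls off the work surface, if the arm or the gripper's body presses on something with over 40 N, if the wrist force passes 120 N, or if a joint passes its speed limit or range.

## Working session

There is one attempt and no reset: what is moved stays moved. The work goes in short steps, each a Python script; the robot and the scene stay as the last script left them, time stands still between calls to the robot, and variables do not carry over. Pictures are saved under pics/ and viewed, at most 10 in all, crops included, and the job is handed in when it is done.

```bash
mkdir -p pics; ls; python3 - <<'E'
from plant import bot
import cv2
for n in("scene","top"):
    im=bot.camera(n); cv2.imwrite(f"pics/{n}0.png",im[:,:,::-1]); c=bot.get_calibration(n); print(n,c)
s=bot.read_state(); print(s['t'],s['tcp_pos'],s['eef_rot'],s['width'])
E
```

```text
pics
scene {'fx': 371.52119978241984, 'fy': 371.52119978241984, 'cx': 256.76604911193925, 'cy': 192.47242123696432, 'distortion': array([0.02633039, 0.        , 0.        , 0.        , 0.        ]), 'view': array([[-2.00495880e-01,  9.79630694e-01, -1.11850201e-02,
        -8.95358867e+00],
       [-8.24814736e-01, -1.62627773e-01,  5.41509796e-01,
         3.73217926e+02],
       [ 5.28660623e-01,  1.17796053e-01,  8.40620031e-01,
        -1.71656571e+03],
       [ 0.00000000e+00,  0.00000000e+00,  0.00000000e+00,
         1.00000000e+00]])}
top {'fx': 352.0516317212168, 'fy': 352.0516317212168, 'cx': 251.30002596479315, 'cy': 188.909560429773, 'distortion': array([-0.07610012,  0.        ,  0.        ,  0.        ,  0.        ]), 'view': array([[-4.14127648e-03, -9.99986053e-01,  3.27776258e-03,
         9.88898567e+01],
       [ 9.83968197e-01, -3.49047567e-03,  1.78309853e-01,
        -4.92530712e+02],
       [-1.78295925e-01,  3.96364454e-03,  9.83968929e-01,
        -1.29839062e+03],
       [ 0.00000000e+00,  0.00000000e+00,  0.00000000e+00,
         1.00000000e+00]])}
0.1 [ 249.44049684 -626.76154093  225.71712851] [-1.88219714e-01  9.82126663e-01  7.13698217e-04 -2.16891563e-04] 87.88376059734112
```

View pics/scene0.png

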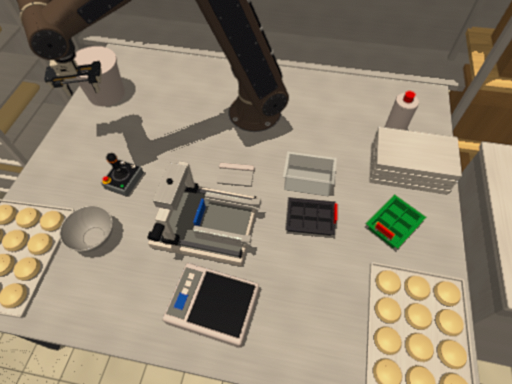

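View pics/top0.png

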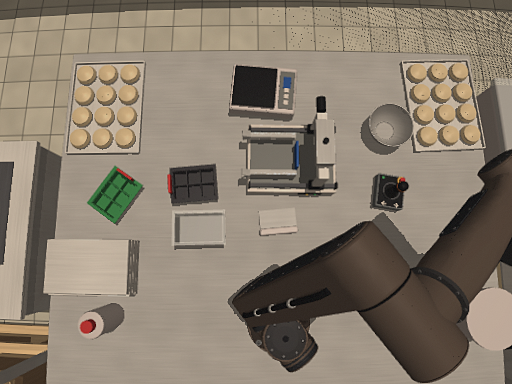

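The tin is at about (193,184) in the top view with its red grip at (170,184). The rails span (247–333, 125–193), the stop is at (296,155), and the joystick is at (390,190). The green decoy, pan and scraper sit clear of these. I'll enlarge the working area for exact edges.

```bash
cat > h.py <<'E'
import numpy as np, cv2
from plant import bot
def ray(n,uv):
    c=bot.get_calibration(n);K=np.array([[c['fx'],0,c['cx']],[0,c['fy'],c['cy']],[0,0,1]])
    p=cv2.undistortPoints(np.array(uv,float).reshape(-1,1,2),K,c['distortion']).reshape(-1,2)
    R=c['view'][:3,:3];t=c['view'][:3,3]
    d=np.c_[p[:,0],-p[:,1],-np.ones(len(p))]@R
    return -R.T@t,d
def onz(n,uv,z):
    o,d=ray(n,uv); return o+d*((z-o[2])/d[:,2])[:,None]
def proj(n,P):
    c=bot.get_calibration(n);K=np.array([[c['fx'],0,c['cx']],[0,c['fy'],c['cy']],[0,0,1]])
    q=np.atleast_2d(P)@c['view'][:3,:3].T+c['view'][:3,3]
    return cv2.projectPoints(q*[1,-1,-1],np.zeros(3),np.zeros(3),K,c['distortion'])[0].reshape(-1,2)
def tri(uv1,uv2):
    o1,d1=ray("scene",uv1);o2,d2=ray("top",uv2);out=[]
    for a,b in zip(d1,d2):
        s=np.linalg.lstsq(np.c_[a,-b],o2-o1,rcond=None)[0]; out.append((o1+a*s[0]+o2+b*s[1])/2)
    return np.array(out)
E
python3 - <<'E'
import cv2
a=cv2.imread('pics/top0.png')[90:220,240:340]; cv2.imwrite('pics/t1.png',cv2.resize(a,None,fx=4.5,fy=4.5,interpolation=cv2.INTER_CUBIC))
a=cv2.imread('pics/scene0.png')[145:265,140:265]; cv2.imwrite('pics/s1.png',cv2.resize(a,None,fx=5,fy=5,interpolation=cv2.INTER_CUBIC)[:600])
a=cv2.imread('pics/top0.png')[155:215,155:230]; b=cv2.imread('pics/top0.png')[160:220,360:420]
a=cv2.resize(a,None,fx=6,fy=6,interpolation=cv2.INTER_CUBIC);b=cv2.resize(b,None,fx=5,fy=6,interpolation=cv2.INTER_CUBIC)
cv2.imwrite('pics/t2.png',cv2.hconcat([a,b]))
E
```

```text
(no output)
```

View pics/t1.png

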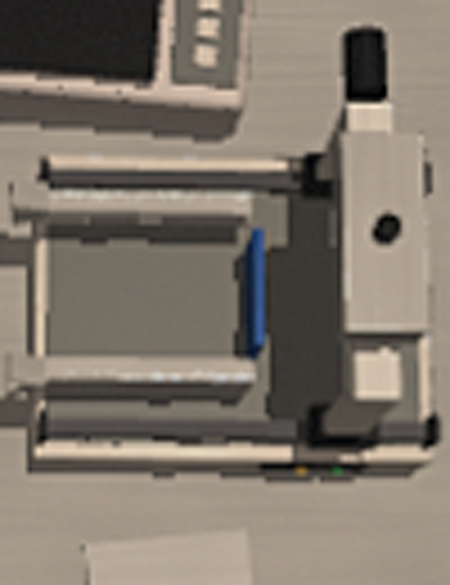

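View pics/s1.png

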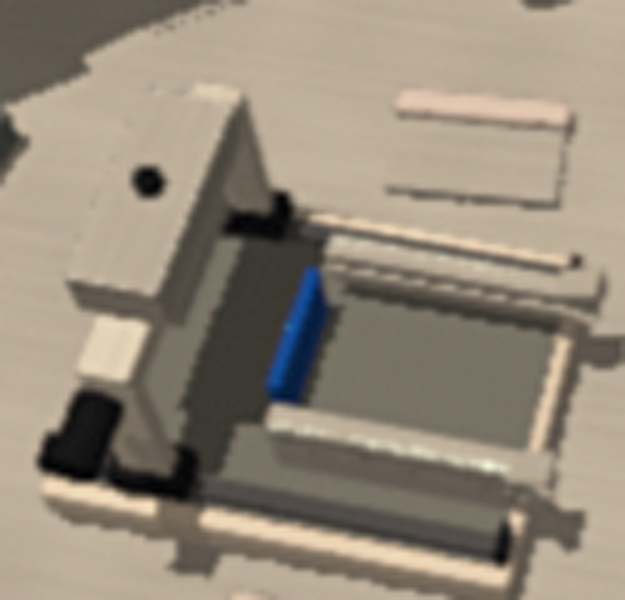

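View pics/t2.png

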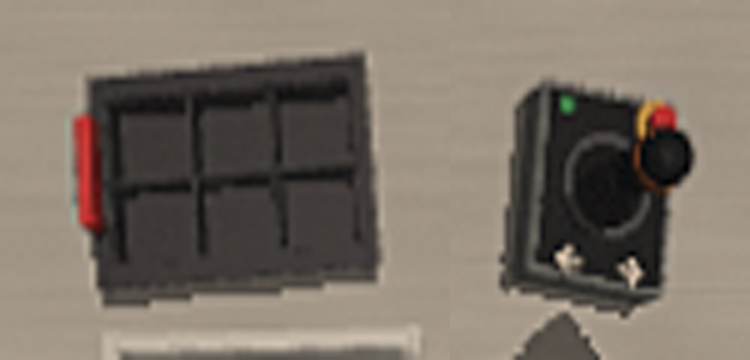

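The crops show:
- **Rails (t1):** far rail outer top edge at v≈190, near rail inner edge at v≈357.
- **Stop (t1):** left edge at u≈250, v 228–355.
- **Tin (t2):** rim corners at (88,78), (362,54), (380,272) and (103,295), with the red grip at (75–100, 117–230).
- **Joystick (t2):** base ring at (613,185), knob at (664,158).

Next I'll turn these into positions.

```bash
python3 - <<'E'
from h import *
np.set_printoptions(precision=1,suppress=True)
T=lambda l:np.array(l,float)/4.5+[239.6,89.6]
S=lambda l:np.array(l,float)/5+[139.6,144.6]
A=lambda l:np.array(l,float)/6+[154.6,154.6]
J=lambda l:(np.array(l,float)-[450,0])/[5,6]+[359.6,159.6]
print("cam",ray("top",[[0,0]])[0],ray("scene",[[0,0]])[0])
tc=onz("top",A([(88,78),(362,54),(380,272),(103,295)]),40);print("tin",tc,tc.mean(0))
for z,p in((111,[(50,188),(250,193),(45,357),(256,362)]),(51,[(40,160),(35,448),(428,450)]),):
    print(z,onz("top",T(p),z))
im=cv2.imread('pics/top0.png');im2=cv2.imread('pics/scene0.png')
for n,i in(("top",im),("scene",im2)):
    h=cv2.cvtColor(i,cv2.COLOR_BGR2HSV)
    for nm,lo,hi in(("blue",(105,150,60),(125,255,255)),("red",(0,190,90),(4,255,255)),("red2",(175,190,90),(180,255,255))):
        k,l,st,ce=cv2.connectedComponentsWithStats(cv2.inRange(h,lo,hi))
        for j in range(1,k):
            if st[j,4]>20:
                pts=np.argwhere(l==j)[:,::-1].astype(np.float32);print(n,nm,st[j],ce[j],cv2.minAreaRect(pts))
print("ring",onz("top",J([(613,185)]),48),"con",onz("top",J([(548,88),(530,268),(660,290)]),48))
print("knob top z170",onz("top",J([(664,158)]),165))
print("rail -y ends scene", onz("scene",S([(325,240),(600,270),(345,262),(265,408),(545,455)]),111))
print("bed scene",onz("scene",S([(45,482),(512,575),(577,330)]),51))
print("bridge top: ",onz("top",T([(342,133),(425,137),(425,332),(345,330)]),274), onz("scene",S([(68,283),(150,300),(240,95)]),274))
E
python3 - <<'E'
import cv2
a=cv2.imread('pics/scene0.png')[140:205,90:150]; a=cv2.resize(a,None,fx=6,fy=6,interpolation=cv2.INTER_CUBIC)
b=cv2.imread('pics/scene0.png')[185:250,280:345]; b=cv2.resize(b,None,fx=6,fy=6,interpolation=cv2.INTER_CUBIC)
cv2.imwrite('pics/s2.png',cv2.hconcat([a,b]))
E
```

```text
cam [ 253.5  102.3 1365.1] [1213.5  271.7 1240.8]
tin [[578.9 415.1  40. ]
 [593.9 237.6  40. ]
 [451.5 224.1  40. ]
 [437.2 400.1  40. ]] [515.4 319.2  40. ]
111 [[699.4  98.6 111. ]
 [694.8 -67.7 111. ]
 [555.1 103.2 111. ]
 [550.4 -68.5 111. ]]
51 [[ 746.5  107.    51. ]
 [ 490.8  111.9   51. ]
 [ 487.9 -220.9   51. ]]
top blue [283  78   8  10  65] [286.7  82.4] ((286.5, 82.5), (9.0, 7.0), 90.0)
top blue [296 141   3  26  61] [296.8 154.2] ((297.0, 153.5), (25.0, 2.0), 90.0)
top red [117 169  15  10  21] [124.1 173.6] ((123.97651672363281, 173.5335693359375), (16.630409240722656, 1.2288480997085571), 34.99201965332031)
top red [ 81 321  11  12  28] [ 84.3 327.5] ((84.76289367675781, 327.2165222167969), (11.168808937072754, 9.138115882873535), 66.03751373291016)
scene blue [193 199  12  26 163] [199.1 212.8] ((199.50001525878906, 212.00001525878906), (6.640782833099365, 26.246902465820312), 18.434947967529297)
scene blue [174 293  14  16 126] [180.4 300.9] ((180.46746826171875, 300.7781066894531), (8.38461685180664, 15.692309379577637), 22.61986541748047)
scene red [404  91  11  1
[... 186 characters left out ...]
(18.0, 2.0), 90.0)
scene red [376 223  17  16  94] [384.2 230.5] ((384.0445556640625, 230.445556640625), (18.78605079650879, 5.136261463165283), 39.28940963745117)
ring [[ 484.3 -445.8   48. ]] con [[ 548.1 -399.    48. ]
 [ 431.  -376.8   48. ]
 [ 416.2 -477.7   48. ]]
knob top z170 [[ 479.8 -435.3  165. ]]
rail -y ends scene [[540.1 -71.9 111. ]
 [526.6 128.5 111. ]
 [555.5 -52.6 111. ]
 [680.  -74.6 111. ]
 [677.5 121.  111. ]]
bed scene [[ 737.8 -227.7   51. ]
 [ 741.9  110.1   51. ]
 [ 544.6  114.5   51. ]]
bridge top:  [[ 683.6 -114.5  274. ]
 [ 680.7 -175.5  274. ]
 [ 533.6 -168.   274. ]
 [ 535.1 -110.6  274. ]] [[ 697.8 -167.8  274. ]
 [ 699.6 -114.7  274. ]
 [ 539.4 -107.8  274. ]]
```

View pics/s2.png

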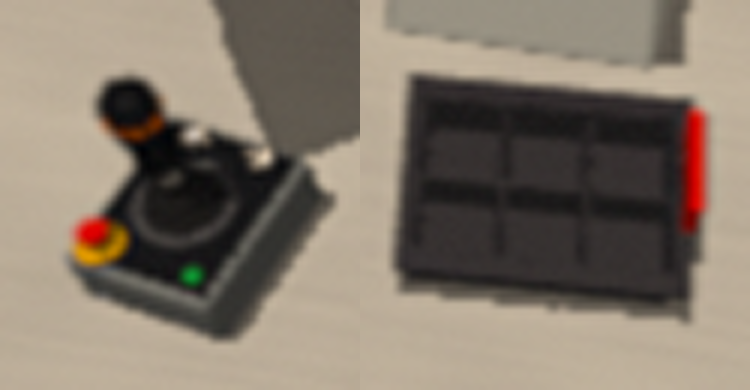

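In s2 the stick grip is upright at (130,100), with the orange band at (133,122) and the tin's red bar at (694,170).

My estimates are:
- **Tin:** (515, 319), yaw +0.09.
- **Home:** about (617, 18), yaw about -0.018.

Next I grasp the tin.

```bash
cat >> h.py <<'E'
np.set_printoptions(precision=3,suppress=True)
def down(yaw,flip=False):
    a=yaw+(np.pi if flip else 0); return [np.cos(a/2),np.sin(a/2),0,0]
def st(m=""):
    s=bot.read_state(); print(m,"t",round(s['t'],2),"tcp",s['tcp_pos'],"F",s['contact_force'],"w",round(s['width'],1),"ff",s['finger_force']); return s
def snap(n,f,box=None,k=1):
    im=bot.camera(n)[:,:,::-1].copy()
    cv2.imwrite("pics/"+f+"_full.png",im)
    if box: im=im[box[1]:box[3],box[0]:box[2]]
    cv2.imwrite("pics/"+f+".png",cv2.resize(im,None,fx=k,fy=k,interpolation=cv2.INTER_CUBIC)); return im
E
python3 - <<'E'
from h import *
print("grip top-view",onz("top",[[169.2,183.4]],85),"tri",tri([[335,212.7],[199.1,212.8]],[[169.2,183.4],[296.8,154.2]]))
K=lambda l:np.array(l,float)/6+[89.6,139.6]
J=lambda l:(np.array(l,float)-[450,0])/[5,6]+[359.6,159.6]
print("knob top,ring",tri(K([(130,105),(185,203)]),J([(664,158),(613,185)])),"band",tri(K([(133,122)]),J([(658,160)])))
print("console",onz("scene",K([(70,262),(207,295),(305,158),(212,122)]),48))
for f in(0,1):
    for p,y in(((507,404,200),.09),((620,328,200),-.018),((618,103,110),-.018),((482,-440,200),0)):
        print(f,p,bot.solve_ik(list(p),down(y,f)))
E
```

```text
grip top-view [[507.401 402.364  85.   ]] tri [[509.732 403.172  74.185]
 [615.572 -73.499  92.959]]
knob top,ring [[ 481.935 -440.661  154.516]
 [ 482.913 -441.678   52.952]] band [[ 483.724 -443.308  138.966]]
console [[ 538.586 -496.769   48.   ]
 [ 545.565 -399.959   48.   ]
 [ 429.622 -378.532   48.   ]
 [ 413.072 -451.182   48.   ]]
0 (507, 404, 200) [ 0.973  0.332 -0.089  0.    -1.15   0.688]
0 (620, 328, 200) [ 0.764  0.417  0.04   0.    -1.194  0.789]
0 (618, 103, 110) [ 0.476  0.374 -0.249  0.    -0.947  1.077]
0 (482, -440, 200) [-0.442  0.339 -0.079  0.    -1.153  2.012]
1 (507, 404, 200) [ 0.973  0.332 -0.089  0.    -1.15  -2.454]
1 (620, 328, 200) [ 0.764  0.417  0.04   0.    -1.194 -2.352]
1 (618, 103, 110) [ 0.476  0.374 -0.249  0.    -0.947 -2.065]
1 (482, -440, 200) [-0.442  0.339 -0.079  0.    -1.153 -1.129]
```

```bash
python3 - <<'E'
from h import *
s=st(); p=s['tcp_pos']
bot.move_ptp([300,-560,330],down(0.5,0) if bot.solve_ik([300,-560,330],down(0.5,0)) else s['eef_rot'])
st("up")
q=down(.09)
bot.move_gripper(50,40)
bot.move_ptp([508,404,330],q); bot.line_to([508,404,52],200)
st("down"); snap("top","g1"); 
bot.move_gripper(5,45); st("closed")
bot.line_to([508,404,57],60); st("lift5"); bot.pause(.2)
snap("scene","g2",(250,150,400,250),5); st()
E
```

```text
t 0.1 tcp [ 249.44  -626.762  225.717] F [0.348 1.254 0.255] w 87.9 ff 0.0Traceback (most recent call last):
  File "<stdin>", line 3, in <module>
ValueError: The truth value of an array with more than one element is ambiguous. Use a.any() or a.all()
```

```bash
python3 - <<'E'
from h import *
p=st()['tcp_pos']
bot.line_to([p[0],p[1],330],250)
st("up")
q=down(.09)
bot.move_gripper(50,40)
bot.move_ptp([508,404,330],q); bot.line_to([508,404,52],200)
st("down"); snap("top","g1"); 
bot.move_gripper(5,45); st("closed")
bot.line_to([508,404,57],60); st("lift5"); bot.pause(.2)
snap("scene","g2",(250,150,400,250),5); st()
E
```

```text
t 0.1 tcp [ 249.44  -626.762  225.717] F [0.348 1.254 0.255] w 87.9 ff 0.0
up t 0.67 tcp [ 249.571 -626.655  330.531] F [ 0.662 -0.802 -0.747] w 87.5 ff 0.0
down t 6.72 tcp [508.535 404.58   53.174] F [ 0.103 -0.114  0.367] w 50.2 ff 0.0
closed t 7.5 tcp [507.98  404.041  51.981] F [-0.278  0.94   0.484] w 9.9 ff 44.99751091003418
lift5 t 7.75 tcp [508.029 404.105  57.18 ] F [-0.084 -1.252 -2.999] w 9.8 ff 44.99755918979645
 t 8.0 tcp [507.901 403.87   56.802] F [-0.786 -0.336 -2.856] w 9.6 ff 44.997578859329224
```

View pics/g2.png

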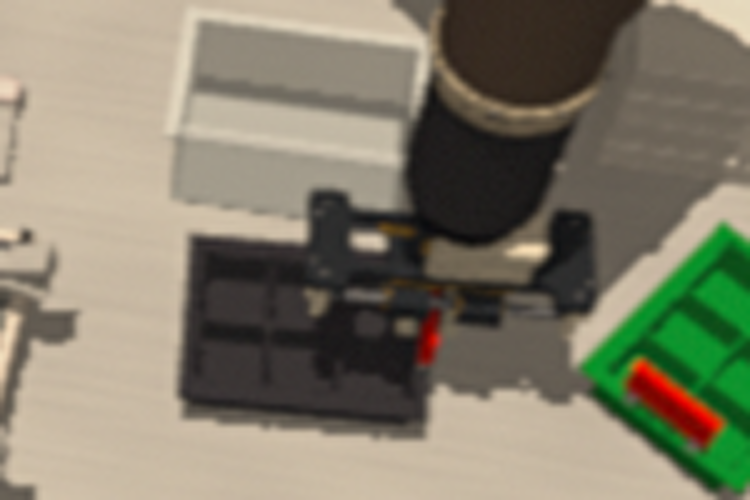

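The tin is held by its red bar at (430,337) in the crop, lifted, with the load about 3 N. I'll carry it to the pre-insertion pose and check the alignment.

```bash
python3 - <<'E'
from h import *
bot.line_to([508,404,116],120)
bot.line_to([618.5+.018*215,103+215,114],180,ori=down(-.018)); bot.pause(.3)
st("pre"); a=snap("top","p1",(150,100,310,220),1); b=snap("scene","p2",(180,160,340,280),1)
cv2.imwrite("pics/p.png",cv2.resize(cv2.vconcat([a,b]),None,fx=2.5*2,fy=2.5,interpolation=cv2.INTER_CUBIC) if 0 else cv2.hconcat([cv2.resize(x,(400,300),interpolation=cv2.INTER_CUBIC) for x in(a,b)]))
E
```

```text
pre t 9.88 tcp [621.908 318.731 114.286] F [ 0.076 -0.398 -3.42 ] w 9.3 ff 44.99775052070618
```

View pics/p.png

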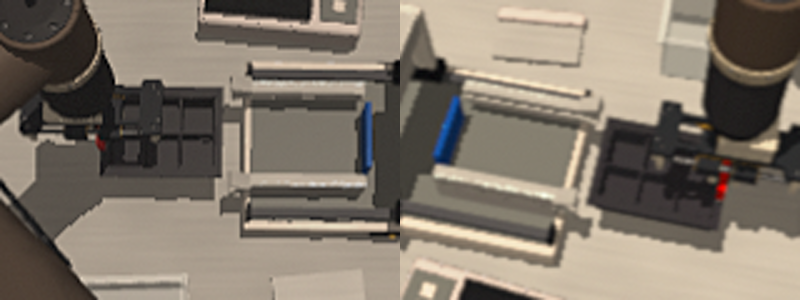

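```bash
python3 - <<'E'
from h import *
im=cv2.imread("pics/p1_full.png"); g=im.max(2)
print("tin columns profile (v 125..180)")
for u in(233,235,237): print(u,g[128:178,u].tolist())
for u in(255,270,285): print(u,g[126:182,u].tolist())
print("row",g[140,228:252].tolist(),g[165,228:252].tolist())
for u,v in((236,134.5),(236,171)): print(onz("top",[[u,v]],102))
E
```

```text
tin columns profile (v 125..180)
233 [165, 167, 168, 166, 167, 175, 144, 71, 61, 70, 61, 37, 24, 27, 29, 58, 72, 68, 70, 69, 68, 67, 68, 70, 73, 56, 26, 47, 48, 61, 71, 70, 71, 71, 70, 71, 71, 71, 70, 70, 69, 71, 59, 80, 90, 89, 90, 90, 88, 89]
235 [165, 167, 165, 166, 169, 176, 146, 72, 62, 68, 53, 30, 36, 36, 36, 37, 34, 39, 40, 41, 41, 41, 41, 40, 46, 50, 44, 41, 42, 47, 50, 53, 50, 52, 51, 53, 50, 51, 63, 70, 70, 70, 55, 95, 110, 104, 104, 106, 106, 104]
237 [166, 166, 169, 167, 169, 175, 144, 68, 58, 62, 63, 64, 64, 66, 66, 65, 68, 67, 66, 66, 67, 65, 64, 64, 65, 63, 64, 66, 65, 64, 64, 63, 61, 62, 63, 61, 63, 63, 62, 64, 63, 61, 41, 145, 176, 168, 168, 169, 169, 169]
255 [210, 151, 72, 84, 68, 64, 176, 209, 181, 187, 163, 109, 94, 87, 58, 58, 53, 103, 127, 121, 122, 121, 121, 120, 121, 121, 122, 121, 122, 122, 122, 122, 122, 122, 123, 123, 122, 121, 123, 124, 123, 122, 115, 165, 189, 186, 198, 184, 115, 67, 75, 69, 55, 108, 129, 126]
270 [220, 167, 69, 81, 78, 44, 137, 198, 191, 187, 167, 111, 87, 81, 59, 60, 55, 102, 126, 122, 121, 121, 123, 124, 122, 123, 123, 122, 123, 123, 123, 123, 123, 123, 123, 124, 123, 124, 123, 124, 125, 123, 117, 165, 188, 188, 192, 206, 146, 62, 74, 69, 54, 110, 130, 129]
285 [228, 189, 74, 77, 83, 58, 118, 184, 185, 188, 179, 129, 81, 78, 64, 61, 60, 55, 101, 128, 123, 122, 123, 124, 121, 124, 123, 124, 124, 123, 125, 123, 125, 124, 123, 125, 125, 123, 123, 125, 124, 123, 119, 154, 181, 185, 191, 207, 148, 61, 74, 70, 56, 109, 132, 129]
row [27, 26, 26, 24, 27, 24, 21, 36, 72, 64, 73, 137, 186, 179, 175, 155, 168, 174, 178, 84, 106, 110, 79, 55] [70, 69, 69, 69, 68, 71, 68, 51, 69, 63, 93, 177, 166, 164, 164, 165, 169, 162, 67, 111, 221, 218, 106, 122]
[[690.438 153.869 102.   ]]
[[549.612 153.268 102.   ]]
```

```bash
python3 - <<'E'
from h import *
a=onz("top",[(255,136.2),(270,136.3),(285,136.6)],111);b=onz("top",[(255,168.8),(270,168.8),(285,168.95)],111);c=onz("top",[(255,131.6),(270,131.85),(285,132.05)],111)
print(a,b,c,(a+b)/2)
d=onz("top",[(232,134.2),(236,134.2)],102);e=onz("top",[(232,170.2),(236,170.2)],102);print((d+e)/2,d-e)
E
```

```text
[[680.432  82.644 111.   ]
 [679.915  26.705 111.   ]
 [678.672 -29.285 111.   ]] [[555.52   83.415 111.   ]
 [555.351  28.504 111.   ]
 [554.639 -26.469 111.   ]] [[698.461  82.531 111.   ]
 [697.357  26.447 111.   ]
 [696.513 -29.703 111.   ]] [[617.976  83.03  111.   ]
 [617.633  27.605 111.   ]
 [616.656 -27.877 111.   ]]
[[622.188 168.464 102.   ]
 [622.128 153.577 102.   ]] [[138.994   0.902   0.   ]
 [138.986   0.595   0.   ]]
```

```bash
cat >> h.py <<'E'
def gp(s,dx=0): return [617.2-2.5+.014*(85+s)+dx,103+s]
E
python3 - <<'E'
from h import *
bot.line_to(gp(215)+[114],80,ori=down(-.014)); f0=bot.read_state()['contact_force']
s=215
while s>-12:
    ds=15 if s>40 else (8 if s>12 else 2)
    s-=ds; bot.line_to(gp(s)+[114],90 if s>12 else 30)
    r=bot.read_state(); f=r['contact_force']-f0
    if s<115: print(s,r['tcp_pos'],f)
    if f[1]>18 or np.linalg.norm(f)>30: print("stop");break
bot.pause(.2); st("end")
a=snap("top","q1",(170,100,330,220)); b=snap("scene","q2",(140,150,300,270))
cv2.imwrite("pics/q.png",cv2.hconcat([cv2.resize(x,(400,300),interpolation=cv2.INTER_CUBIC) for x in(a,b)]))
E
```

```text
110 [617.497 212.649 114.071] [ 0.227 -0.1   -0.032]
95 [617.243 197.62  114.055] [ 1.556  0.03  -0.84 ]
80 [617.049 182.574 114.063] [ 0.141  0.339 -0.431]
65 [616.807 167.591 114.07 ] [ 0.441  0.377 -0.901]
50 [616.588 152.601 114.05 ] [-0.06  -0.176 -0.201]
35 [616.395 137.617 114.032] [ 0.58  -0.697 -0.174]
27 [616.24  129.842 113.975] [ 0.834 -0.212 -0.582]
19 [616.125 121.842 114.008] [ 0.853 -0.647  0.033]
11 [616.064 113.828 114.011] [-0.271 -1.385 -0.489]
9 [616.024 111.959 114.035] [ 0.578 -0.125 -0.436]
7 [615.947 109.9   113.981] [0.316 0.242 0.259]
5 [615.937 107.871 113.988] [ 1.135  0.156 -0.398]
3 [616.315 107.135 114.276] [-0.285  4.737  0.537]
1 [616.508 107.026 114.594] [-2.723 12.697  2.066]
-1 [616.847 106.936 114.966] [-3.82  20.571  3.64 ]
stop
end t 16.65 tcp [616.825 106.953 114.928] F [-5.251 20.452  1.781] w 9.9 ff 45.00898540019989
```

View pics/q.png

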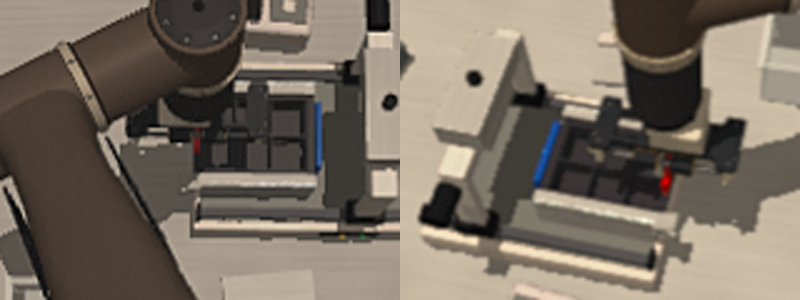

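The tin is in the rails and against the blue stop at (540,155) in the right crop, where contact force built up at grip y≈107, putting home y≈22. I'll lower it, release it, confirm with a light nudge, and retreat.

```bash
python3 - <<'E'
from h import *
x=616
bot.line_to([x,104.5,111.5],40); st("lowered")
bot.move_gripper(34); bot.pause(.2); st("open")
y=104.5
bot.line_to([x,98,111.5],80)
y=98
while y>88:
    y-=1; bot.line_to([x,y,111.5],30); f=bot.read_state()['contact_force']
    if f[1]>8: break
st("nudge")
bot.line_to([x,104,111.5],80); st("free")
bot.line_to([x,106,330],250); bot.pause(.1)
snap("top","r1"); a=cv2.imread("pics/r1_full.png")[100:220,220:380]; snap("scene","r2"); b=cv2.imread("pics/r2_full.png")[150:270,140:300]
cv2.imwrite("pics/r.png",cv2.hconcat([cv2.resize(x,(400,300),interpolation=cv2.INTER_CUBIC) for x in(a,b)]))
st()
for f in(0,1): print(bot.solve_ik([483,-442,300],down(np.pi/2-.184,f)),bot.solve_ik([483,-442,300],down(-.184,f)))
E
```

```text
lowered t 17.0 tcp [617.006 107.027 112.08 ] F [-0.398 10.768 -0.264] w 9.9 ff 44.997639656066895
open t 17.86 tcp [615.999 104.455 111.512] F [-0.547 -1.397  0.46 ] w 34.0 ff 0.0
nudge t 19.36 tcp [616.379  95.146 111.716] F [-1.75   9.88   0.607] w 34.4 ff 5.001306384801865
free t 19.65 tcp [615.907 104.183 111.42 ] F [-0.869 -0.117 -0.235] w 34.0 ff 0.0
 t 20.88 tcp [615.634 105.844 328.506] F [ 0.592  0.041 -0.141] w 33.6 ff 0.0
[-0.444  0.291  0.08   0.    -1.36  -2.882] [-0.444  0.291  0.08   0.    -1.36   1.831]
[-0.444  0.291  0.08   0.    -1.36   0.26 ] [-0.444  0.291  0.08   0.    -1.36  -1.311]
```

View pics/r.png

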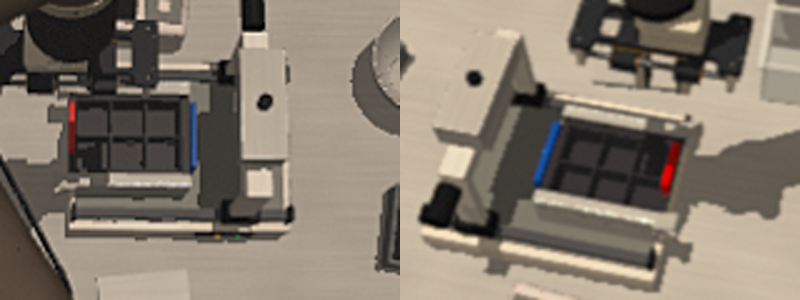

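The tin is home against the blue stop in both views (left (195,135), right (545,155)) and the gripper is clear. Next I'll measure the bridge from its lid knob at about (326,140) top and (170,181) scene, to use as motion feedback.

```bash
cat >> h.py <<'E'
def knob(n,im,uv,r=9):
    """centroid of the dark lid knob near uv, weighted by darkness"""
    u,v=np.round(uv).astype(int); w=im[v-r:v+r+1,u-r:u+r+1].max(2).astype(np.uint8)
    k,l,s,c=cv2.connectedComponentsWithStats((w<75).astype(np.uint8))
    ok=[(np.hypot(*(c[j]-r)),j) for j in range(1,k) if 6<=s[j,4]<=70]
    if not ok: return None
    return c[min(ok)[1]]+[u-r,v-r]
E
python3 - <<'E'
from h import *
t=cv2.imread("pics/r1_full.png");s=cv2.imread("pics/r2_full.png")
a=knob("top",t,(326,140));b=knob("scene",s,(169.5,181));print(a,b)
P=tri([b],[a])[0];print("knob",P,"reproj",proj("top",[P]),proj("scene",[P]))
g=t.max(2)
for v in(128,150,158): print(v,g[v,308:342].tolist())
E
```

```text
[325.593 140.519] [169.292 181.   ]
knob [ 612.561 -146.254  267.224] reproj [[325.78  140.465]] [[169.492 181.028]]
128 [20, 8, 66, 94, 92, 87, 72, 83, 157, 186, 178, 177, 178, 181, 180, 181, 179, 177, 179, 180, 179, 177, 180, 181, 184, 195, 95, 76, 165, 174, 171, 168, 169, 167]
150 [61, 62, 62, 61, 62, 62, 64, 58, 150, 205, 185, 184, 186, 187, 186, 186, 183, 183, 184, 183, 183, 184, 181, 181, 185, 185, 192, 177, 165, 166, 169, 170, 170, 170]
158 [62, 62, 63, 61, 61, 62, 64, 64, 115, 180, 191, 187, 187, 184, 184, 188, 187, 184, 185, 186, 185, 185, 183, 183, 186, 184, 186, 160, 158, 167, 166, 167, 167, 168]
```

```bash
cat >> h.py <<'E'
PX,PY=483.,-442.; CY=-.184
def tilt(th,v=120):
    d=95*np.sin(th); bot.line_to([PX-np.sin(CY)*d,PY+np.cos(CY)*d,131-95*(1-np.cos(th))],v)
def bridge(P):
    """knob position near predicted P, (pos or None)"""
    a=bot.camera("top")[:,:,::-1]; a=knob("top",a,proj("top",[P])[0])
    b=bot.camera("scene")[:,:,::-1]; b=knob("scene",b,proj("scene",[P])[0])
    ya=onz("top",[a],P[2])[0] if a is not None else None
    yb=onz("scene",[b],P[2])[0] if b is not None else None
    return ya,yb
E
python3 - <<'E'
from h import *
# camera bias check on the grip of the home tin
t=cv2.imread("pics/r1_full.png");s=cv2.imread("pics/r2_full.png");c=[]
for im,uv in((s,(268,217)),(t,(249,151))):
    u,v=uv;w=im[v-18:v+18,u-12:u+12].astype(int); m=(w[:,:,2]>100)&(w[:,:,2]>2.2*w[:,:,1]); p=np.argwhere(m)[:,::-1]; c.append(p.mean(0)+[u-12,v-18]); print(len(p),c[-1],p.min(0)+[u-12,v-18],p.max(0)+[u-12,v-18])
print("grip tri",tri([c[0]],[c[1]]),onz("top",[c[1]],144),onz("scene",[c[0]],135))
q=down(np.pi/2-CY*-1,1)
bot.move_gripper(70,20)
bot.move_ptp([PX,PY,330],q); bot.line_to([PX,PY,131],150); st("at stick")
bot.move_gripper(20,20); bot.pause(.2); st("pinched")
print(bridge(np.array([612.6,-146,267])))
E
```

```text
<stdin>:5: RuntimeWarning: Mean of empty slice.
  ret = um.true_divide(
Traceback (most recent call last):
ValueError: zero-size array to reduction operation minimum which has no identity
```

```bash
python3 - <<'E'
from h import *
t=cv2.imread("pics/r1_full.png");s=cv2.imread("pics/r2_full.png");c=[]
for im,uv in((s,(248,217)),(t,(249,151))):
    u,v=uv;w=im[v-18:v+18,u-12:u+12].astype(int); m=(w[:,:,2]>100)&(w[:,:,2]>2.2*w[:,:,1]); p=np.argwhere(m)[:,::-1]; c.append(p.mean(0)+[u-12,v-18]); print(len(p),c[-1])
print("grip tri",tri([c[0]],[c[1]]),onz("top",[c[1]],144),onz("scene",[c[0]],135))
q=down(np.pi/2+CY,1)
bot.move_gripper(70,20)
bot.move_ptp([PX,PY,330],q); bot.line_to([PX,PY,131],150); st("at stick")
bot.move_gripper(20,20); bot.pause(.2); st("pinched")
print(bridge(np.array([612.6,-146,267])))
E
```

```text
73 [247.082 217.575]
26 [248.308 147.615]
grip tri [[627.08  106.676 141.525]] [[626.146 107.559 144.   ]] [[623.741 104.792 135.   ]]
at stick t 25.18 tcp [ 483.527 -442.301  132.01 ] F [ 0.446 -0.18   0.079] w 69.9 ff 0.0
pinched t 26.02 tcp [ 481.123 -441.762  131.007] F [-5.4    1.204  3.943] w 37.3 ff 20.000343897845596
(array([ 612.45 , -145.678,  267.   ]), array([ 612.442, -147.014,  267.   ]))
```

```bash
cat > run.py <<'E'
from h import *
T=22.0
def track(P):
    a,b=bridge(P); g=[x for x in(a,b) if x is not None and abs(x[1]-P[1])<22]
    return np.array([P[0],np.mean([x[1] for x in g]),267.]) if g else None
P=np.array([612.5,-146.3,267.]); v=0; miss=0
tilt(.16,80); tilt(.33,80); t0=t=bot.read_state()['t']; slow=False; n=0
while True:
    Q=P+[0,v*.05,0]; R=track(Q); s=bot.read_state(); dt=s['t']-t; t=s['t']
    if R is None:
        miss+=1; P=P+[0,v*dt,0]
        if miss>4 or t-t0>9: print("lost");break
        continue
    miss=0; v=.5*v+.5*(R[1]-P[1])/dt; P=R; n+=1
    if n%6==0: print(round(t,2),P[1].round(1),round(v,1),s['contact_force'])
    if not slow and P[1]>T-45: tilt(.20); slow=True
    if P[1]>T-9: break
    if t-t0>14: print("timeout");break
print("stop at",P[1],v,bot.read_state()['t'])
tilt(0,150); bot.pause(.8)
for _ in range(3): print(bridge(P+[0,4,0]))
st()
E
python3 run.py
```

```text
27.41 -130.6 23.2 [-8.118 -2.814  7.178]
28.01 -115.2 26.9 [-9.098 -2.779  6.979]
28.61 -99.1 26.1 [-8.373 -3.073  7.677]
29.21 -82.1 28.0 [-9.363 -3.513  6.987]
29.81 -65.5 27.5 [-8.416 -3.613  8.329]
30.41 -48.2 31.1 [-8.261 -2.974  7.107]
31.01 -32.0 27.5 [-8.386 -2.76   6.897]
31.86 -9.8 25.8 [-7.454  0.171  5.088]
32.46 -0.5 14.4 [-6.544 -0.564  4.651]
33.06 7.4 14.9 [-6.177 -0.477  4.393]
33.66 13.8 11.1 [-6.734 -0.678  5.163]
stop at 13.755275866751006 11.070778201498326 33.6583
(array([615.672,  17.404, 267.   ]), array([614.807,  14.761, 267.   ]))
(array([615.672,  17.404, 267.   ]), array([614.807,  14.761, 267.   ]))
(array([615.672,  17.404, 267.   ]), array([614.807,  14.761, 267.   ]))
 t 35.03 tcp [ 481.217 -441.49   130.68 ] F [-5.313  2.075  2.86 ] w 37.6 ff 20.000337820965797
```

```bash
cat > nudge.py <<'E'
from h import *
T=22.0
def ty(P):
    a=knob("top",bot.camera("top")[:,:,::-1],proj("top",[P])[0]); b=knob("scene",bot.camera("scene")[:,:,::-1],proj("scene",[P])[0])
    return tri([b],[a])[0]
P=ty(np.array([615,16.,267])); print(P)
tilt(.19,120); t0=bot.read_state()['t']
while P[1]<T-3.2 and bot.read_state()['t']-t0<1.5: P=ty(P+[0,.7,0])
tilt(0,150); print(P[1]); bot.pause(.8); P=ty(P); print(P, bot.read_state()['t'])
cv2.imwrite("pics/n_top.png",bot.camera("top")[:,:,::-1])
g=cv2.imread("pics/n_top.png").max(2); u,v=np.round(proj("top",[P])[0]).astype(int); print(u,v)
for w in(v-12,v+9,v+16): print(w,g[w,u-14:u+15].tolist())
E
python3 nudge.py
```

```text
[615.511  16.329 268.353]
19.04291416499057
[615.211  20.185 268.107] 36.8
275 140
128 [78, 78, 31, 13, 103, 215, 182, 179, 181, 181, 183, 182, 183, 182, 181, 181, 185, 182, 182, 184, 185, 185, 194, 181, 64, 73, 75, 76, 76]
149 [35, 35, 33, 19, 105, 214, 191, 186, 188, 189, 187, 190, 190, 187, 187, 187, 187, 189, 185, 184, 189, 190, 197, 192, 54, 69, 71, 77, 69]
156 [32, 33, 27, 20, 103, 218, 191, 187, 190, 188, 187, 191, 192, 188, 189, 190, 187, 187, 187, 187, 190, 190, 199, 199, 7, 40, 41, 42, 38]
```

```bash
python3 - <<'E'
from h import *
for z in(262,274): print(z,onz("top",[(265,149),(284.5,149)],z).mean(0), onz("top",[(265,128),(284.5,128)],z).mean(0))
E
```

```text
262 [585.232  20.95  262.   ] [657.256  19.693 262.   ]
274 [581.623  21.835 274.   ] [652.865  20.592 274.   ]
```

The bridge is at about 20.7 against a target of 22, well inside the cavity tolerance. I'll let go of the stick, retreat, check and hand in.

```bash
python3 - <<'E'
from h import *
bot.move_gripper(75); bot.pause(.2)
bot.line_to([PX,PY,320],150); bot.pause(.5)
t=bot.camera("top")[:,:,::-1].copy(); s=bot.camera("scene")[:,:,::-1].copy()
cv2.imwrite("pics/f1.png",t);cv2.imwrite("pics/f2.png",s)
P=np.array([615,20.2,268]); a=knob("top",t,proj("top",[P])[0]);b=knob("scene",s,proj("scene",[P])[0]);print("bridge",tri([b],[a]))
w=s[199:235,236:260].astype(int); m=(w[:,:,2]>100)&(w[:,:,2]>2.2*w[:,:,1]); print("grip scene",np.argwhere(m)[:,::-1].mean(0)+[236,199],m.sum())
st("end"); print(bot.close_job())
E
```

```text
bridge [[615.269  20.162 267.938]]
grip scene [247.43  216.116] 86
end t 39.88 tcp [ 483.007 -442.011  320.011] F [ 0.207  0.82  -0.218] w 74.8 ff 0.0
the job is handed in; nothing more can be done
None
```

I handed the job in at 39.9 s, and no verdict came back: the tin is home against the blue stop and released, the nozzles stand about 1–2 mm short of the middle of the middle row, and the stick is released with the arm clear; the bridge stopped 6 mm short on the first hold, so I tilted the stick left once more.

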